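# Open the finishing case and uncap the sprayer

### The job

Get the sprayer ready for use: lift the lid of the grey finishing case until it rests on its stop, without slamming it, and leave it open. Then draw the loose cap off the small bottle leaning inside the case and set it, without dropping it, mouth down and upright on the floor of the low wooden cap holder. Let go of everything, and leave the slip jar and the spray bottle standing where they are.

Things in the scene. Friction and masses are not known exactly. Their poses are not given: they have to be found in the camera images.
- case: Grey painted steel case fixed on the worktop, 130 (x) x 220 (y) mm, body walls 75 mm high and 4 mm thick, floor 4 mm; with the lid closed 125 mm high. Origin: centre of its underside. Its -x axis is its front (handle side), the lid is hinged along its rear (+x) upper rim.
- lid (a joint): Lid angle in rad: 0 closed, 1.8 open on its stop. The lid is a 50 mm deep steel shell of 0.25 kg on a damped hinge. It is not held by friction: let go below about 1.15 rad it sinks shut, beyond that it sinks open onto the stop by itself. Opening raises the front edge up and over to the rear.
- lid_hinge (a point): Point in the middle of the lid's hinge axis, at the case's rear rim, 75 mm above the worktop; moves with the case. The hinge axis is the case's y axis.
- lid_handle (a point): Middle of the lid's handle: a round steel bar of 12 mm diameter and 100 mm length along the case's y axis, carried by 12 mm bars at its two ends, 42 mm in front of the lid's front face (the gap between bar and face is 36 mm). Closed, it lies 172 mm in front of the hinge axis and 25 mm above it. It moves with the lid; the bar can turn in a light grip.
- bottle: Small white sprayer bottle fixed in a black rubber cradle on the case's floor, hidden until the lid is open: 40 mm wide, 50 mm from foot to shoulder, with a 25 mm wide spray head 43 mm tall under the cap. Origin: centre of the cradle's underside. It leans 35 degrees from vertical toward its own -x (leftward in the case, partly to the front): its axis is (-0.574, 0, 0.819) in its frame.
- bottle_seat (a point): Centre of the bottle's shoulder on the bottle's axis, where the mouth of the cap rests.
- cap: Loose grey ribbed plastic cap, 34 mm in diameter, 52 mm tall, hollow and open below, 20 g. Origin: centre of its open mouth; its z axis runs along its own axis toward the closed top. At the start it sits loosely over the spray head, leaning with the bottle or a few degrees more, and comes off by a pull along the bottle's axis (at least 45 mm); there is no thread or snap.
- cap_top (a point): Centre of the closed top of the cap, 52 mm from its mouth.
- holder: Low turned wooden cup on a round foot 76 mm wide, fixed on the worktop: the holder for the cap. Outside 62 mm wide at the mouth; inside 46 mm wide at the floor, opening to 53 mm at the mouth; rim 15 mm above the worktop. Origin: centre of its underside.
- holder_floor (a point): Centre of the holder's inner floor, 4 mm above the worktop.
- slip_jar: Bystander: loose white jar with a blue lid, 65 mm wide, 92 mm tall. Origin: centre of its underside.
- spray_bottle: Bystander: loose trigger spray bottle, body about 65 mm wide, 185 mm tall, trigger head at the top. Origin: centre of its underside.
Things that resemble listed ones, but are neither listed nor needed, are in the scene too. There is more than one size of the holder; the job needs the largest.

How it is judged:
By the outcome, as a careful person would: the job done as asked, in the order asked, and still so for the second after the job is handed in, with the robot touching nothing.
It also fails if it takes over 58 s, if anything falls off the work surface, if the arm or the gripper's body presses on something with over 40 N, if the wrist force passes 120 N, or if a joint passes its speed limit or range.

### The arm

A 7-joint arm with a two-finger parallel gripper is mounted at the origin on a cart in front of the work surface, level with it; the furniture and walls round the work are solid. World frame = base frame: x ahead of the robot, y to its left, z up, the work surface at z = 0. Lengths are in m, angles in rad, forces in N, time in s.
With the tool pointing down it reaches from about 0.4 to 0.75 m from the base axis. Payload 19.5 kg.
Tool frame: the origin (TCP) lies at the centre of the arm's flange, where the gripper is bolted on; the fingertips stand 173 mm ahead of it and the grasp point (between the pads) lies 155 mm ahead of it (robot.grasp_offset is the z of the grasp point in the tool frame, in m); z points along the fingers, y is the direction in which the jaws open and shut (so a half turn about z gives the same grasp; the last joint's range is limited). The gripper opens to 85 mm and grips with 20 to 120 N. Pads are 22 mm wide; open, the fingers measure 114 mm over their backs; the gripper's body (76 mm by 85 mm) begins 54 mm behind the grasp point. The pads swing forward as they close: fully open they stand 13 mm farther back than shut.
Start: joints at [-1.147, 0.707, -0.028, 1.485, 0.022, 0.951, -0.075], TCP at [0.258, 0.514, 0.405] pointing down, gripper open.
Joint ranges: [-2.71, 2.71], [-0.32, 2.16], [-1.57, 1.52], [0, 2.45], [-1.46, 4.6], [0, 2.02], [-2.83, 2.83]. Speed limits (rad/s): [1.89, 1.89, 2.57, 2.57, 3.01, 3.01, 3.01].

### API

Orientations are given as a unit quaternion [w, x, y, z].
In Python, from cell import robot gives the robot as it stands.
- The arm moves only by the tool drive_tool, never from a script. Its argument "rows" is a list of rows, each a list of 7 numbers: the gripper's target within -1 to 1 (fully open at 1, half-way at 0, shut at -1), then the shift along the world's x, y, z in cm, then the turn, a rotation vector about the world's x, y, z in degrees. A call has 1 to 12 rows; each row is the pose to reach, as a shift and turn from the pose commanded when the call began; what a row does not reach only later rows make up. A row lasts 1/8 s, in which the tool goes at most 62.5 mm and 10.7 degrees, less where a joint would pass 70% of its speed; a pose out of reach is approached as far as the arm can. A call with a gripper value outside its range is refused whole. The fingers move at their own pace and stop on an object; "newtons" is the grip in N (left out, the last holds). Time passes only in rows, so rows that repeat a pose let the fingers close. It gives the time, the measured TCP pose, the force and the opening at its end, in the units of the state.
- robot.observe(): the state, without advancing time (a new reading comes with each control period).
- robot.get_image(name): name is "scene" or "top"; returns (picture, depth): 400x640x3 uint8, red, green, blue; 400x640 float32, m along the optical axis (not along the pixel's ray), 0 where there is no reading.
- robot.camera_info(name): a dict with "fov_y" (degrees; the focal length in pixels is half the picture's height over the tangent of half this angle, whatever the lens; pixels are square), "cx", "cy" (the principal point, pixels), "T" (4x4, takes a point from camera to world coordinates). Camera axes: x right, y up, looking along -z (the intrinsics and any distortion apply to the point x, -y, -z); pixel columns grow to the right and rows downward; lengths in m; the calibration is good to about 2 mm. A picture is of the moment at which its call begins. camera_info takes no time and is no camera call.
- robot.job_done(): hands the job in, once; it reports no verdict.
The state is a dict: "t": time; "qpos": joint angles; "dq": joint speeds; "joint_efforts": joint torques, N m; "tool_pos": TCP position; "tool_rot": TCP orientation; "wrist_force": force on the tool from outside, world axes, zero at the start; "ft_torque": the same for the moment, N m; "grip_width": finger opening in m.
Only numpy, scipy, OpenCV 4.12 (cv2) and the standard library are available. Lean on these libraries where they do the work, as an engineer would, in place of code of your own. Each camera call takes 0.05 s, during which the arm holds its last target.

## Working session

There is one attempt and no reset: what is moved stays moved. The work goes in short steps, Python scripts to look and compute and a tool call to move; the robot and the scene stay as the last step left them, time stands still between calls to the robot, and variables do not carry over. Pictures are saved under pics/ and viewed, and the job is handed in when it is done.

Besides the shell and the picture viewer there is one more tool, called after "Call:" by a JSON object that holds its "fn" and its "kwargs", one argument or row to a line. drive_tool: Moves the arm, as the interface text tells. Its arguments: {"type":"object","properties":{"rows":{"type":"array"},"newtons":{"type":"number"}},"required":["rows"]}

```bash
mkdir -p pics; ls; python3 - <<'E'
from cell import robot
import cv2,numpy as np
for n in("scene","top"):
    im,d=robot.get_image(n); cv2.imwrite(f"pics/{n}0.png",im[:,:,::-1]); np.save(f"pics/{n}0d.npy",d)
    print(n,robot.camera_info(n), (d==0).mean())
print(robot.observe())
E
```

```text
pics
scene {'fov_y': 56.675849783770836, 'cx': 320.21231828904416, 'cy': 194.60435082442405, 'T': array([[-0.28129002, -0.56390127,  0.77646074,  1.14066728],
       [ 0.95938642, -0.14729489,  0.2405866 ,  0.38243674],
       [-0.02129839,  0.8126005 ,  0.5824318 ,  0.59058047],
       [ 0.        ,  0.        ,  0.        ,  1.        ]])} 0.00408203125
top {'fov_y': 51.38134284164327, 'cx': 324.78717225691724, 'cy': 195.06726311930456, 'T': array([[-0.03040573,  0.99705132, -0.07045673,  0.39773951],
       [-0.9992048 , -0.02850106,  0.02788282,  0.19415799],
       [ 0.02579252,  0.0712485 ,  0.99712507,  1.0929048 ],
       [ 0.        ,  0.        ,  0.        ,  1.        ]])} 0.00392578125
{'t': 0.1, 'qpos': array([-1.14668915,  0.70698487, -0.02761729,  1.48492479,  0.02200267,
        0.95087576, -0.07549414]), 'dq': array([ 0.00093465, -0.0013596 , -0.00025006, -0.00208202,  0.00059706,
        0.00072902,  0.00098085]), 'joint_efforts': array([ 1.83120159e-03, -8.84281540e+01,  1.23688180e+00, -2.36452568e+01,
        1.70672120e-02,  5.10923448e-03,  1.87704892e-06]), 'tool_pos': array([0.25822619, 0.5136889 , 0.4043127 ]), 'tool_rot': array([-8.97972110e-05,  2.30800544e-01,  9.73000982e-01, -4.35982243e-04]), 'wrist_force': array([ 0.48977496,  0.01812179, -0.41422453]), 'ft_torque': array([ 0.01543046, -0.01060155,  0.01231994]), 'grip_width': 0.08574569453055292}
```

View pics/scene0.png

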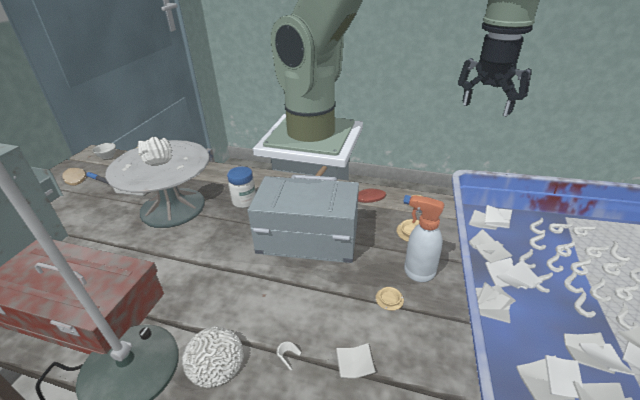

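View pics/top0.png

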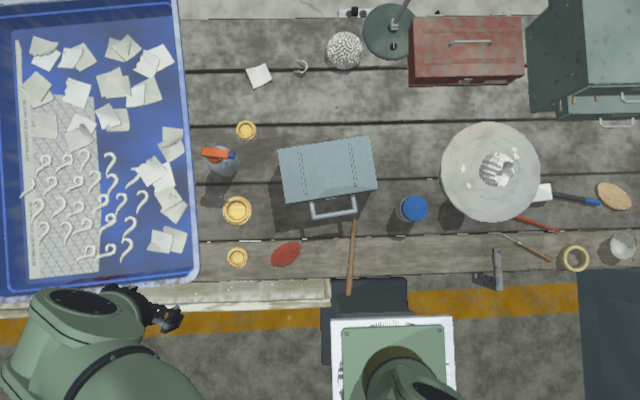

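The case is at about (328,168) in the top view, with its handle toward the robot at (333,212). The largest holder is at about (237,210), the slip jar at (412,207) and the spray bottle at (220,160). Next I'll measure them.

```bash
cat > h.py <<'E'
import numpy as np,cv2
from cell import robot
def cloud(n,d):
    ci=robot.camera_info(n);H,W=d.shape
    f=H/2/np.tan(np.radians(ci["fov_y"])/2)
    v,u=np.mgrid[0:H,0:W]
    p=np.stack([(u-ci["cx"])/f*d,-(v-ci["cy"])/f*d,-d],-1)
    return p@ci["T"][:3,:3].T+ci["T"][:3,3]
def snap(n,tag):
    im,d=robot.get_image(n);cv2.imwrite(f"pics/{n}{tag}.png",im[:,:,::-1]);np.save(f"pics/{n}{tag}d.npy",d)
    return im,d,cloud(n,d)
def proj(n,P):
    ci=robot.camera_info(n);f=200/np.tan(np.radians(ci["fov_y"])/2)
    q=(np.atleast_2d(P)-ci["T"][:3,3])@ci["T"][:3,:3]
    return np.stack([ci["cx"]+f*q[:,0]/-q[:,2],ci["cy"]-f*q[:,1]/-q[:,2]],-1)
E
python3 - <<'E'
from h import *
np.set_printoptions(precision=4,suppress=True)
c=cloud("top",np.load("pics/top0d.npy")); s=cloud("scene",np.load("pics/scene0d.npy"))
im=cv2.imread("pics/top0.png")
def at(u,v):return c[v,u]
for n,(u,v) in dict(table=(270,110),table2=(290,230),lid=(328,168),hold=(237,210),jar=(412,207),spray=(225,165),hs=(246,131),hs2=(237,257),stick=(350,250),ped=(500,150)).items(): print(n,at(u,v))
# lid top
z=c[...,2]; m=(np.abs(z-.125)<.006); m[:, :270]=0;m[:,385:]=0;m[:120]=0;m[230:]=0
k,lab,st,ce=cv2.connectedComponentsWithStats(m.astype('uint8'))
i=1+np.argmax(st[1:,4]); P=c[lab==i]; r=cv2.minAreaRect((P[:,:2]*1000).astype('float32')); print("lid top",r,st[i],P[:,2].mean(),cv2.boxPoints(r))
# handle
m=(z>.08)&(z<.115); m[:200]=0;m[225:]=0;m[:,:300]=0;m[:,365:]=0
Q=c[m];print("handle",len(Q),Q.mean(0),np.median(Q,0)); 
r=cv2.minAreaRect((Q[:,:2]*1000).astype('float32'));print(r,Q[:,2].max())
# holders by colour
hsv=cv2.cvtColor(im,cv2.COLOR_BGR2HSV)
m=cv2.inRange(hsv,(10,90,120),(28,255,255));m[:,:210]=0;m[:,265:]=0
k,lab,st,ce=cv2.connectedComponentsWithStats(m)
for i in range(1,k):
  if st[i,4]>40:
    P=c[lab==i];print("holder",st[i],ce[i],P.mean(0),P.max(0)-P.min(0),"zmax",P[:,2].max())
E
```

```text
table [ 0.7071  0.303  -0.0023]
table2 [ 0.386   0.2575 -0.0021]
lid [0.5293 0.1577 0.1265]
hold [0.4421 0.3932 0.0061]
jar [ 0.4335 -0.0448  0.0897]
spray [0.5457 0.4013 0.1076]
hs [0.6507 0.3671 0.0021]
hs2 [0.3207 0.3956 0.0035]
stick [0.3296 0.1027 0.0085]
ped [ 0.5586 -0.2447  0.1431]
lid top ((527.2105712890625, 160.290283203125), (130.53915405273438, 219.9892120361328), 7.4869866371154785) [ 277  136  101   68 5128] 0.1262680847415685 [[448.165  260.8424]
 [476.8298  42.7287]
 [606.2561  59.7381]
 [577.5913 277.8518]]
handle 366 [0.4287 0.1548 0.1059] [0.4251 0.1581 0.1058]
((437.25079345703125, 158.42926025390625), (47.667137145996094, 130.74436950683594), 6.762199878692627) 0.11265559105645273
holder [236 121  20  19 300] [245.61   129.8767] [0.6531 0.3675 0.0053] [0.0492 0.0507 0.0302] zmax 0.016799195774107822
holder [223 196  29  29 630] [236.9254 210.3778] [0.4408 0.3913 0.0173] [0.0816 0.2366 1.0947] zmax 1.092904798744832
holder [227 248  21  20 316] [237.1677 257.2152] [0.3203 0.3949 0.0052] [0.0493 0.0518 0.0163] zmax 0.014330114128136007
holder [ 210  310   55   24 1135] [236.5559 320.7762] [ 0.0015  0.5343 -0.7138] [0.4446 0.455  1.826 ] zmax 1.092904798744832
```

```bash
python3 - <<'E'
import cv2
a=cv2.imread("pics/top0.png")[120:275,180:440];cv2.imwrite("pics/z1.png",cv2.resize(a,None,fx=3,fy=3,interpolation=2))
a=cv2.imread("pics/scene0.png")[160:320,220:460];cv2.imwrite("pics/z2.png",cv2.resize(a,None,fx=3,fy=3,interpolation=2))
E
```

```text
(no output)
```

View pics/z1.png

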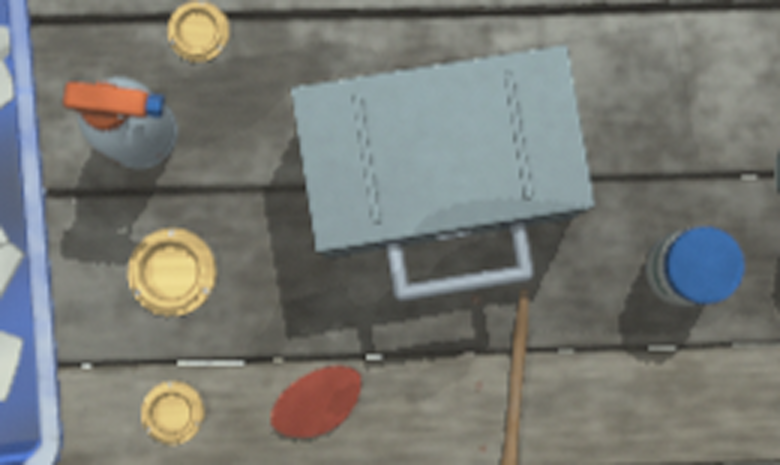

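View pics/z2.png

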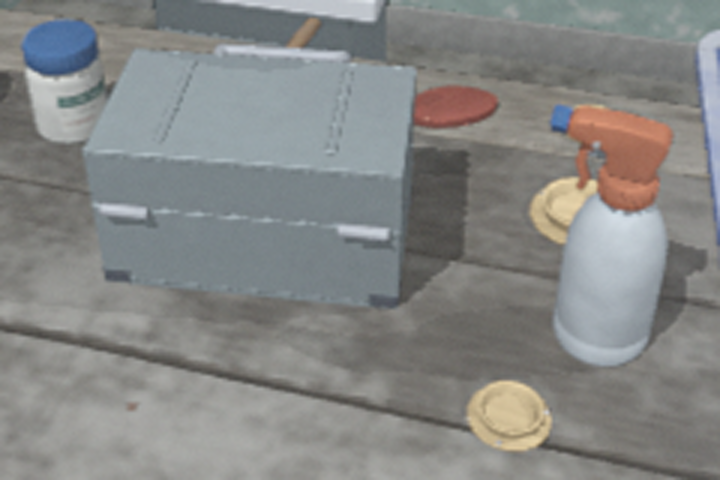

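```bash
python3 - <<'E'
from h import *
np.set_printoptions(precision=4,suppress=True)
D=np.load("pics/top0d.npy");c=cloud("top",D)
x0=np.array([.527,.160]);a=np.radians(7.5);R=np.array([[np.cos(a),-np.sin(a)],[np.sin(a),np.cos(a)]])
L=(c[...,:2]-x0)@R
m=(D>0)&(c[...,2]>.06)&(c[...,2]<.135)&(L[...,0]<-.098)&(L[...,0]>-.13)&(abs(L[...,1])<.08)
Q=np.c_[L[m],c[m][:,2]];print(len(Q),Q.min(0),Q.max(0),np.median(Q,0))
v,u=np.nonzero(m);print(u.min(),u.max(),v.min(),v.max())
# scene check of lid top
S=np.load("pics/scene0d.npy");s=cloud("scene",S)
m=(S>0)&(abs(s[...,2]-.125)<.005)
m[:,:240]=0;m[:,365:]=0;m[:150]=0;m[270:]=0
print(cv2.minAreaRect((s[m][:,:2]*1000).astype('float32')),m.sum())
im=cv2.imread("pics/top0.png");hsv=cv2.cvtColor(im,cv2.COLOR_BGR2HSV)
m=cv2.inRange(hsv,(10,90,120),(28,255,255))[180:235,215:262]>0
P=c[180:235,215:262][m&(D[180:235,215:262]>0)];
print("holder",cv2.minEnclosingCircle((P[:,:2]*1000).astype('float32')),P[:,2].max())
rim=P[P[:,2]>.010];print("rim",cv2.minEnclosingCircle((rim[:,:2]*1000).astype('float32')),len(rim))
fl=P[np.hypot(*(P[:,:2]-P[:,:2].mean(0)).T)<.018];print(fl.mean(0))
print(robot.observe()["t"])
E
```

```text
242 [-0.1128 -0.0546  0.1002] [-0.0981  0.0557  0.1116] [-0.1065  0.001   0.106 ]
311 356 207 220
((528.6951904296875, 159.5171356201172), (133.25845336914062, 219.787841796875), 7.62840461730957) 3736
holder ((441.799072265625, 394.3674621582031), 37.94955062866211) 0.02019616021876236
rim ((441.09814453125, 394.7488708496094), 30.462600708007812) 161
[0.4413 0.3933 0.0048]
0.1
```

Call:
{"fn": "drive_tool", "kwargs": {
  "rows": [
    [0.5, 2, -4.6, 0, 0, 0, -7],
    [0.2, 4, -9.2, 0, 0, 0, -14],
    [-0.1, 6, -13.8, 0, 0, 0, -21],
    [-0.1, 8, -18.4, 0, 0, 0, -28],
    [-0.1, 10, -23, 0, 0, 0, -35],
    [-0.1, 12.2, -27.6, 0, 0, 0, -42],
    [-0.1, 14.3, -32.2, 0, 0, 0, -49],
    [-0.1, 16.3, -36.8, 0, 0, 0, -55.8],
    [-0.1, 16.3, -36.8, -2, 0, 0, -55.8],
    [-0.1, 16.3, -36.8, -4, 0, 0, -55.8],
    [-0.1, 16.3, -36.8, -5, 0, 0, -55.8],
    [-0.1, 16.3, -36.8, -5, 0, 0, -55.8]
  ],
  "newtons": 20
}}

```text
t: 1.6
tool_pos: [0.4212, 0.1458, 0.3544]
tool_rot: [-0.0, 0.659, 0.752, -0.0]
wrist_force: [0.2, -0.1, 0.3]
grip_width: 0.0385
```

Call:
{"fn": "drive_tool", "kwargs": {
  "rows": [
    [-0.1, 0, 0, -2.5, 0, 0, 0],
    [-0.1, 0, 0, -5, 0, 0, 0],
    [-0.1, 0, 0, -7.5, 0, 0, 0],
    [-0.1, 0, 0, -9, 0, 0, 0],
    [-0.1, 0, 0, -9.9, 0, 0, 0],
    [-0.1, 0, 0, -9.9, 0, 0, 0]
  ]
}}

```text
t: 2.35
tool_pos: [0.4213, 0.1458, 0.2558]
tool_rot: [-0.0, 0.659, 0.752, -0.0]
wrist_force: [0.3, 0.5, 0.1]
grip_width: 0.0384
```

```bash
python3 - <<'E'
from h import *
snap("top","1");im=cv2.imread("pics/top1.png")[110:275,200:460];cv2.imwrite("pics/z3.png",cv2.resize(im,None,fx=3,fy=3,interpolation=2))
E
```

```text
(no output)
```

View pics/z3.png

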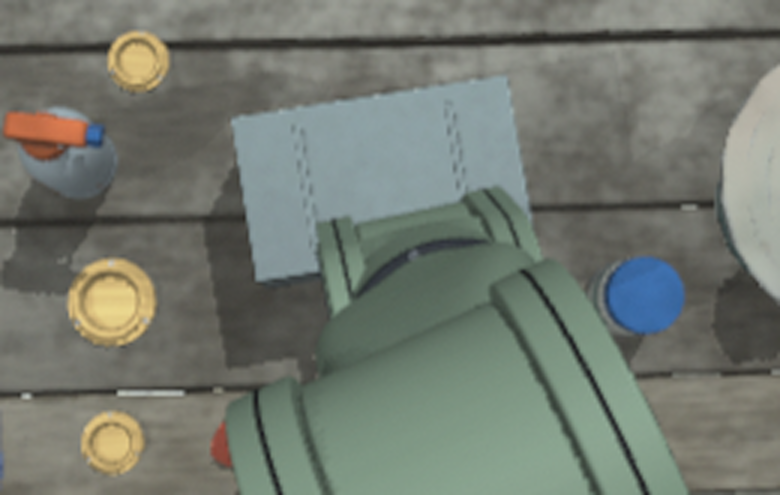

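The view is blocked by the wrist, but there was no contact force. Closing on the bar.

Call:
{"fn": "drive_tool", "kwargs": {
  "rows": [
    [-0.5, 0, 0, 0, 0, 0, 0],
    [-1, 0, 0, 0, 0, 0, 0],
    [-1, 0, 0, 0, 0, 0, 0],
    [-1, 0, 0, 0, 0, 0, 0]
  ],
  "newtons": 20
}}

```text
t: 2.9
tool_pos: [0.4216, 0.1458, 0.2561]
tool_rot: [0.0, 0.659, 0.752, 0.001]
wrist_force: [2.9, 1.0, 7.9]
grip_width: 0.0112
```

```bash
python3 - <<'E'
import numpy as np
a=np.radians(7.5)
for th in np.arange(0,1.81,.15):
    x=-172*np.cos(th)+25*np.sin(th)+172; z=172*np.sin(th)+25*np.cos(th)-25
    print(round(th,2),np.round([x*np.cos(a)/10,x*np.sin(a)/10,z/10],1))
E
```

```text
0.0 [0. 0. 0.]
0.15 [0.6 0.1 2.5]
0.3 [1.5 0.2 5. ]
0.45 [2.8 0.4 7.2]
0.6 [4.4 0.6 9.3]
0.75 [ 6.3  0.8 11.1]
0.9 [ 8.4  1.1 12.5]
1.05 [10.7  1.4 13.7]
1.2 [13.2  1.7 14.4]
1.35 [15.7  2.1 14.8]
1.5 [18.3  2.4 14.8]
1.65 [20.9  2.7 14.4]
1.8 [23.3  3.1 13.7]
```

Call:
{"fn": "drive_tool", "kwargs": {
  "rows": [
    [-1, 0.2, 0, 1.2, 0, 0, 0],
    [-1, 0.6, 0.1, 2.5, 0, 0, 0],
    [-1, 1.0, 0.1, 3.8, 0, 0, 0],
    [-1, 1.5, 0.2, 5.0, 0, 0, 0],
    [-1, 2.1, 0.3, 6.1, 0, 0, 0],
    [-1, 2.8, 0.4, 7.2, 0, 0, 0],
    [-1, 3.6, 0.5, 8.3, 0, 0, 0],
    [-1, 4.4, 0.6, 9.3, 0, 0, 0],
    [-1, 4.4, 0.6, 9.3, 0, 0, 0]
  ]
}}

```text
t: 4.03
tool_pos: [0.4643, 0.1515, 0.3491]
tool_rot: [-0.001, 0.659, 0.752, -0.001]
wrist_force: [-11.6, -2.9, 8.1]
grip_width: 0.0116
```

Call:
{"fn": "drive_tool", "kwargs": {
  "rows": [
    [-1, 0.9, 0.1, 0.9, 0, 0, 0],
    [-1, 1.9, 0.2, 1.8, 0, 0, 0],
    [-1, 2.9, 0.3, 2.6, 0, 0, 0],
    [-1, 4.0, 0.5, 3.2, 0, 0, 0],
    [-1, 5.1, 0.6, 3.8, 0, 0, 0],
    [-1, 6.3, 0.8, 4.4, 0, 0, 0],
    [-1, 7.5, 0.9, 4.8, 0, 0, 0],
    [-1, 8.8, 1.1, 5.1, 0, 0, 0],
    [-1, 10.0, 1.3, 5.3, 0, 0, 0],
    [-1, 11.3, 1.5, 5.5, 0, 0, 0],
    [-1, 11.3, 1.5, 5.5, 0, 0, 0]
  ]
}}

```text
t: 5.4
tool_pos: [0.5785, 0.1665, 0.404]
tool_rot: [0.0, 0.659, 0.752, 0.0]
wrist_force: [-0.6, -1.6, 5.8]
grip_width: 0.0113
```

Call:
{"fn": "drive_tool", "kwargs": {
  "rows": [
    [-1, 1.3, 0.2, 0.1, 0, 0, 0],
    [-1, 2.6, 0.3, 0, 0, 0, 0],
    [-1, 3.7, 0.5, -0.1, 0, 0, 0],
    [-1, 4.6, 0.6, -0.3, 0, 0, 0],
    [-1, 5.4, 0.7, -0.5, 0, 0, 0],
    [-1, 6.0, 0.8, -0.6, 0, 0, 0],
    [-1, 6.5, 0.85, -0.75, 0, 0, 0],
    [-1, 6.9, 0.9, -0.9, 0, 0, 0],
    [-1, 7.2, 0.95, -1.0, 0, 0, 0],
    [-1, 7.2, 0.95, -1.0, 0, 0, 0]
  ]
}}

```text
t: 6.65
tool_pos: [0.6504, 0.1761, 0.3935]
tool_rot: [0.0, 0.659, 0.752, -0.0]
wrist_force: [-0.0, -2.4, 1.1]
grip_width: 0.0108
```

Call:
{"fn": "drive_tool", "kwargs": {
  "rows": [
    [-0.5, 0, 0, 0, 0, 0, 0],
    [-0.1, 0, 0, 0, 0, 0, 0],
    [-0.1, 0, 0, 0, 0, 0, 0],
    [-0.1, 0, 0, 1.5, 0, 0, 0],
    [-0.1, 0, 0, 3, 0, 0, 0],
    [-0.1, 0, 0, 4.5, 0, 0, 0],
    [-0.1, 0, 0, 5, 0, 0, 0],
    [-0.1, -4, 0, 5, 0, 0, 0],
    [0, -8, 0, 5, 0, 0, 0],
    [0, -13, 4, 5, 0, 0, 0],
    [0, -19, 8, 5, 0, 0, 0],
    [0, -24, 13, 5, 0, 0, 0]
  ]
}}

```text
t: 8.15
tool_pos: [0.4224, 0.2936, 0.4441]
tool_rot: [-0.0, 0.66, 0.752, 0.0]
wrist_force: [1.0, 1.2, 0.3]
grip_width: 0.0427
```

Call:
{"fn": "drive_tool", "kwargs": {
  "rows": [
    [0, -3, 5, 0, 0, 0, 0],
    [0, -5, 10, 0, 0, 0, 0],
    [0, -8, 15, 0, 0, 0, 0],
    [0, -8, 15, 0, 0, 0, 0]
  ]
}}

```text
t: 8.65
tool_pos: [0.3413, 0.4463, 0.4432]
tool_rot: [-0.001, 0.657, 0.754, -0.0]
wrist_force: [0.5, -0.2, 0.4]
grip_width: 0.0427
```

```bash
python3 - <<'E'
from h import *
for n in("top","scene"):
    snap(n,"2")
im=cv2.imread("pics/top2.png")[70:270,200:460];cv2.imwrite("pics/z4.png",cv2.resize(im,None,fx=3,fy=3,interpolation=2))
im=cv2.imread("pics/scene2.png")[130:300,200:460];cv2.imwrite("pics/z5.png",cv2.resize(im,None,fx=3,fy=3,interpolation=2))
E
```

```text
(no output)
```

View pics/z4.png

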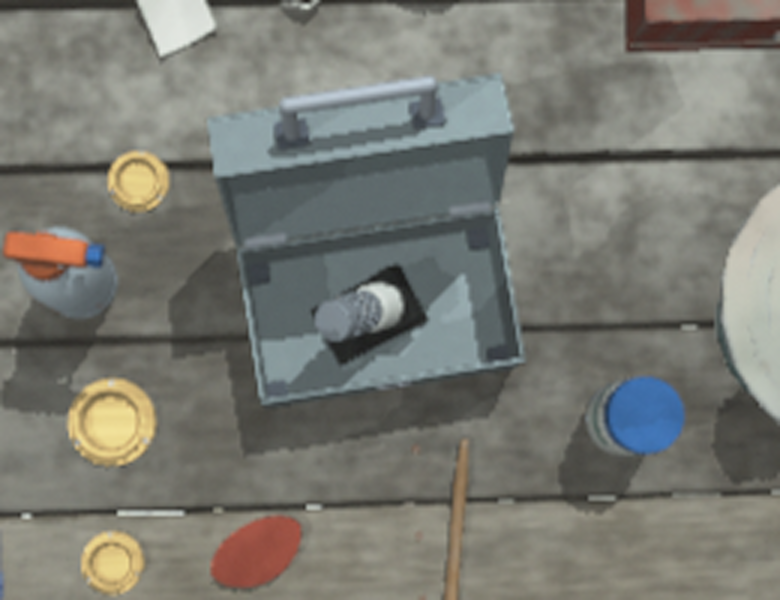

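View pics/z5.png

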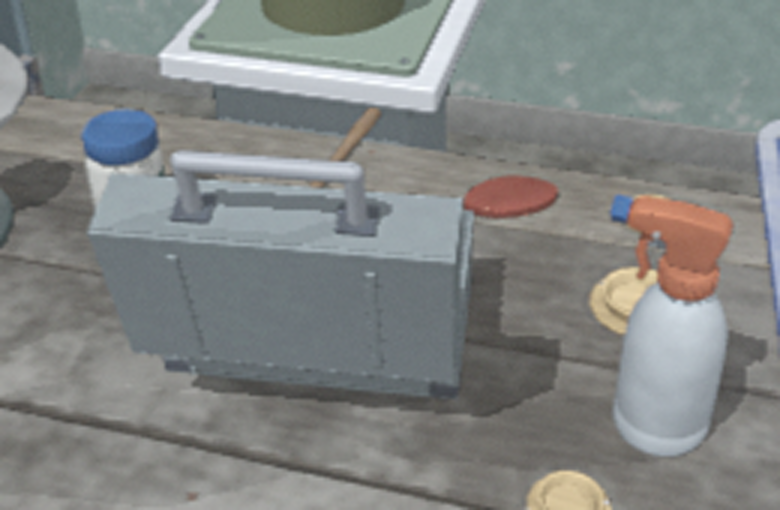

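```bash
python3 - <<'E'
from h import *
np.set_printoptions(precision=4,suppress=True,linewidth=150)
D=np.load("pics/top2d.npy");c=cloud("top",D);im=cv2.imread("pics/top2.png")
# ROI zoom->px
u0,u1,v0,v1=298,348,155,195
for v in range(v0,v1,2):
    print(v,' '.join('%3d'%(1000*c[v,u,2]) for u in range(u0,u1,2)))
hsv=cv2.cvtColor(im,cv2.COLOR_BGR2HSV)
m=np.zeros(D.shape,bool);m[v0:v1,u0:u1]=1
obj=m&(c[...,2]>.030);print(obj.sum())
P=c[obj];print(P.mean(0))
blk=m&(im.max(2)<60);print(blk.sum())
B=c[blk];print(np.median(B,0),cv2.minAreaRect((B[:,:2]*1000).astype('float32')))
i=cv2.resize(im[150:200,290:355],None,fx=10,fy=10,interpolation=cv2.INTER_CUBIC);cv2.imwrite("pics/z6.png",i)
E
```

```text
155  24  17  11   6   6   1   4   3   6   2   2   3   5   2   7   8   4   5   3   0   3   3   4   1   7
157   3   4   8   3   3   8   4   2   7   3   5   2   5   4   2   3   6   7   6   7   5   7   4   5   5
159   6   3   5   3   3   7   3   7   2   3   5   7   4   4   5   6  46  42   5   4   6   1   4   2   5
161   7   3   7   2   3   5   5   4   0   3   4   5   4   4  41  46  51  40   3   6   3   4   3   3   2
163   5   3   5   3   1   6   7   3   6   4   5   4  37  36  40  47  48  45  38   3   2   4   7   5   9
165   5   2   4   1   3   1   4   3   5   6   1  35  58  61  58  48  47  47  49   8   6   2   1   8   5
167   6   8   2   3   3   2   0   6   5  29  57  67  67  72  64  63  56  52  49  38   5   3   2   4   4
169   0   9   7   8   7   2   1  91  94  94  91  85  79  71  68  63  60  52  46  45   9   1   3   3   6
171   3   2   6   4   3 105 107 108 107 103  95  90  83  78  66  68  64  52  49  45  37   5   4   4   3
173   5   3   7  10 100 103 106 110 114 107 101  92  85  86  71  68  62  55  48  49  45  35   5   4   8
175   5   5   3  10  98 100 103 106 108 106 102  97  89  82 
[... 436 characters left out ...]
   2   5   6   5   3   7
185   7   4   5   5   4   5   9   9   8  13   7  10  26  16  10   6  -1   5   4   4   3   3   3   4   5
187   0   6   6   8   6   1   6  11  15  11  13  13   8   0 1092   5   5   5   2   1   6   4   6   3   3
189   8   3   5   7   6   2   5  11  10  11   9   3   3   4   1   2   1   7   3   1   3   2   6   6   5
191   3   0   3   0  -1   4   5  10   8   6   3   3   5   3   1   4   4   6   2   5   5   4   6   1   3
193   2   6   4   2   9   6   3   0   3   7   4   1   7   4   4   8   4   3   3   3  10   7   3   4   2
579
[0.5228 0.1681 0.0925]
254
[0.5141 0.1527 0.0333] ((484.6326599121094, 160.70664978027344), (160.26036071777344, 94.8381576538086), 9.560757637023926)
```

View pics/z6.png

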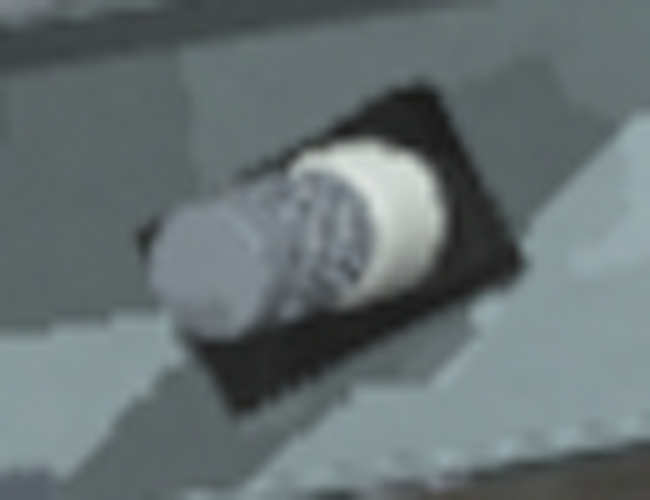

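```bash
cat > fitcap.py <<'E'
from h import *
from scipy.optimize import least_squares
np.set_printoptions(precision=4,suppress=True,linewidth=150)
D=np.load("pics/top2d.npy");c=cloud("top",D);im=cv2.imread("pics/top2.png")
m=np.zeros(D.shape,bool);m[155:195,298:348]=1
m&=(D>0)&(c[...,2]>.055)&(c[...,2]<.13)
P=c[m]
def unp(p):
    az,t=p[3],p[4]; a=np.array([np.sin(t)*np.cos(az),np.sin(t)*np.sin(az),np.cos(t)]);return p[:3],a
def res(p,P):
    T,a=unp(p);q=P-T;h=q@a;r=np.linalg.norm(q-np.outer(h,a),axis=1)
    return np.maximum(r-.017,h)
P=P[P[:,2]>.068]
for it in range(3):
    s=least_squares(res,[.505,.185,.10,np.radians(118),np.radians(35)] if it==0 else s.x,args=(P,),loss='soft_l1',f_scale=.003)
    P=P[abs(res(s.x,P))<.008]
T,a=unp(s.x);print("top",T,"axis",a,"az,tilt",np.degrees(s.x[3:]),"rms",np.sqrt((s.fun**2).mean()),len(P))
print("mouth",T-.052*a)
s2=least_squares(lambda p:res(np.r_[p,np.radians(35)],P),s.x[:4],loss='soft_l1',f_scale=.003);print("tilt35:",s2.x[:3],np.degrees(s2.x[3]),s2.cost,s.cost)
T2,a2=unp(np.r_[s2.x,np.radians(35)]);print("mouth35",T2-.052*a2)
# white bottle centre line vs cradle edges
f=10
for zp in (.012,.024):
    ci=robot.camera_info("top");F=200/np.tan(np.radians(ci["fov_y"])/2)
    w=[]
    for (u,v) in [(425,80),(520,265),(240,415),(140,235)]:
        d=np.array([(290+u/f-ci["cx"])/F,-(150+v/f-ci["cy"])/F,-1])@ci["T"][:3,:3].T;o=ci["T"][:3,3]
        w.append((o+d*(zp-o[2])/d[2])[:2])
    w=np.array(w);print(zp,w.mean(0),[np.degrees(np.arctan2(*(w[b]-w[a_])[::-1])) for a_,b in((0,3),(1,2),(0,1))],np.linalg.norm(w[0]-w[3]),np.linalg.norm(w[0]-w[1]))
print("proj top,mouth",proj("top",np.array([T,T-.052*a])))
E
python3 fitcap.py
```

```text
top [0.512  0.2012 0.1027] axis [-0.2553  0.555   0.7917] az,tilt [114.7074  37.655 ] rms 0.0011854020758551998 298
mouth [0.5253 0.1724 0.0615]
tilt35: [0.5127 0.2004 0.1036] 113.82370446666908 0.00021733376283705595 0.00018834193016551288
mouth35 [0.5247 0.1731 0.061 ]
0.012 [0.5273 0.1666] [np.float64(117.15864191801134), np.float64(116.63459362330512), np.float64(-154.76164842695312)] 0.08522070503922859 0.05473280741462263
0.024 [0.5258 0.1669] [np.float64(117.15864191801131), np.float64(116.63459362330512), np.float64(-154.76164842695312)] 0.08427460094046034 0.05412517417093811
proj top,mouth [[309.7099 177.0242]
 [321.2938 173.3109]]
```

The cap's top is at (0.512, 0.201, 0.103) and its mouth at (0.525, 0.173, 0.061). It leans about 36° toward azimuth 115°, which fits the cradle's edges (117°) and the sizes given. I'll approach along the cap's axis.

Call:
{"fn": "drive_tool", "kwargs": {
  "rows": [
    [0.2, 3, -3, 0, 0, 0, 6],
    [0.45, 6, -6, 0, 0, 0, 12],
    [0.45, 9, -9, -2, 0, 0, 18],
    [0.45, 11.5, -12.9, -4.3, 0, 0, 18],
    [0.45, 11.5, -12.9, -4.3, 0, 0, 18]
  ]
}}

```text
t: 9.38
tool_pos: [0.4613, 0.3099, 0.3998]
tool_rot: [0.0, 0.536, 0.844, -0.001]
wrist_force: [-0.6, 1.0, 0.4]
grip_width: 0.0617
```

Call:
{"fn": "drive_tool", "kwargs": {
  "rows": [
    [0.45, 0, 0, -1, -5, -2.4, 0],
    [0.45, 0, 0, -3, -10, -4.8, 0],
    [0.45, 0, 0, -5, -15, -7.2, 0],
    [0.45, 0, 0, -7, -20, -9.5, 0],
    [0.45, 0, 0, -9, -25, -11.9, 0],
    [0.45, 0, 0, -11, -30, -14.3, 0],
    [0.45, 0, 0, -12.3, -32.9, -15.7, 0],
    [0.45, 0, 0, -12.3, -32.9, -15.7, 0]
  ]
}}

```text
t: 10.38
tool_pos: [0.4589, 0.3143, 0.2772]
tool_rot: [0.264, 0.506, 0.803, -0.167]
wrist_force: [0.6, -1.1, 0.2]
grip_width: 0.0621
```

```bash
cat > st.py <<'E'
from h import *
from scipy.spatial.transform import Rotation as Ro
np.set_printoptions(precision=4,suppress=True)
o=robot.observe();R=Ro.from_quat(np.roll(o["tool_rot"],-1)).as_matrix()
print("t",o["t"],"pos",o["tool_pos"],"z",R[:,2],"y",R[:,1],"w",o["grip_width"],"F",o["wrist_force"],"q",o["qpos"])
print("grasp",o["tool_pos"]+R[:,2]*robot.grasp_offset)
E
python3 st.py
```

```text
t 10.375 pos [0.4589 0.3143 0.2772] z [ 0.2554 -0.5369 -0.804 ] y [ 0.9024  0.4309 -0.0011] w 0.062135582334731494 F [ 0.6386 -1.0761  0.2413] q [-1.0499  0.9913  0.5309  1.651   0.256   0.7618 -0.4559]
grasp [0.4984 0.2313 0.1528]
```

Call:
{"fn": "drive_tool", "kwargs": {
  "rows": [
    [0.45, -0.3, 0.3, 0, 0, 0, 0],
    [0.45, 0.1, -0.5, -1.2, 0, 0, 0],
    [0.45, 0.5, -1.3, -2.4, 0, 0, 0],
    [0.45, 0.9, -2.1, -3.6, 0, 0, 0],
    [0.45, 1.2, -2.8, -4.6, 0, 0, 0],
    [0.45, 1.5, -3.4, -5.6, 0, 0, 0],
    [0.45, 1.8, -4.0, -6.4, 0, 0, 0],
    [0.45, 1.8, -4.0, -6.4, 0, 0, 0]
  ]
}}

```text
t: 11.38
tool_pos: [0.4773, 0.2736, 0.2132]
tool_rot: [0.264, 0.507, 0.803, -0.167]
wrist_force: [-0.3, 0.0, -0.2]
grip_width: 0.0618
```

```bash
python3 st.py; python3 - <<'E'
from h import *
for n in("top","scene"):
    snap(n,"3")
im=cv2.imread("pics/top3.png")[110:250,240:440];a=cv2.resize(im,None,fx=3,fy=3,interpolation=2)
im=cv2.imread("pics/scene3.png")[100:240,200:400];b=cv2.resize(im,None,fx=2,fy=2,interpolation=2)
cv2.imwrite("pics/z7.png",a);cv2.imwrite("pics/z8.png",b)
E
```

```text
t 11.375 pos [0.4773 0.2736 0.2132] z [ 0.2552 -0.537  -0.8041] y [ 0.9028  0.4301 -0.0007] w 0.06179164867426268 F [-0.3411  0.0417 -0.2435] q [-0.9804  1.096   0.5335  1.7148  0.2739  0.5742 -0.4761]
grasp [0.5167 0.1905 0.0888]
```

View pics/z7.png

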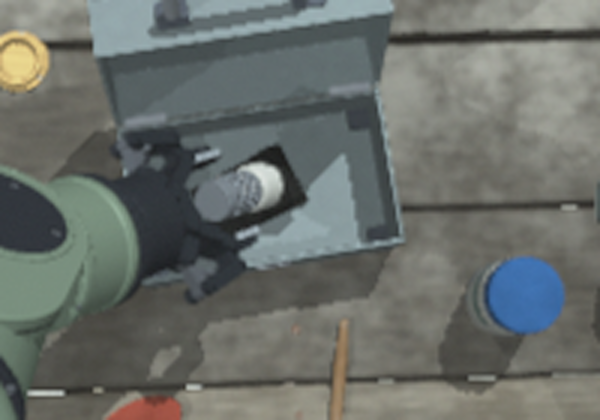

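View pics/z8.png

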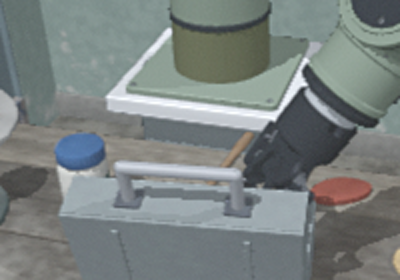

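The cap, axis (215,200) to (262,182) in the crop, lies midway between the fingertips at (207,155) and (247,235). Closing now.

Call:
{"fn": "drive_tool", "kwargs": {
  "rows": [
    [0.2, 0, 0, 0, 0, 0, 0],
    [0, 0, 0, 0, 0, 0, 0],
    [-0.15, 0, 0, 0, 0, 0, 0],
    [-0.4, 0, 0, 0, 0, 0, 0],
    [-0.6, 0, 0, 0, 0, 0, 0],
    [-0.6, 0, 0, 0, 0, 0, 0]
  ],
  "newtons": 20
}}

```text
t: 12.22
tool_pos: [0.4771, 0.2741, 0.2138]
tool_rot: [0.265, 0.507, 0.803, -0.167]
wrist_force: [-1.6, 2.5, 2.7]
grip_width: 0.0324
```

```bash
python3 st.py
```

```text
t 12.225 pos [0.4771 0.2741 0.2138] z [ 0.2559 -0.5362 -0.8044] y [0.9025 0.4307 0.0001] w 0.03238131648821881 F [-1.641   2.5252  2.6952] q [-0.9811  1.0949  0.5334  1.7145  0.2738  0.5746 -0.476 ]
grasp [0.5167 0.1912 0.0893]
```

Call:
{"fn": "drive_tool", "kwargs": {
  "rows": [
    [-0.6, -0.2, 0.4, 0.6, 0, 0, 0],
    [-0.6, -0.4, 0.8, 1.2, 0, 0, 0],
    [-0.6, -0.6, 1.2, 1.9, 0, 0, 0],
    [-0.6, -0.8, 1.6, 2.6, 0, 0, 0],
    [-0.6, -1.0, 2.0, 3.3, 0, 0, 0],
    [-0.6, -1.3, 2.5, 4.1, 0, 0, 0],
    [-0.6, -1.6, 3.1, 5.0, 0, 0, 0],
    [-0.6, -1.8, 3.6, 5.8, 0, 0, 0],
    [-0.6, -2.1, 4.1, 6.6, 0, 0, 0],
    [-0.6, -2.1, 4.1, 9, 0, 0, 0],
    [-0.6, -2.1, 4.1, 12, 0, 0, 0],
    [-0.6, -2.1, 4.1, 12, 0, 0, 0]
  ]
}}

```text
t: 13.72
tool_pos: [0.4563, 0.3151, 0.3356]
tool_rot: [0.265, 0.507, 0.803, -0.166]
wrist_force: [0.3, 0.3, -0.3]
grip_width: 0.0324
```

```bash
python3 st.py; python3 - <<'E'
from h import *
for n in("top","scene"):
    snap(n,"4")
im=cv2.imread("pics/top4.png")[100:260,200:400];a=cv2.resize(im,None,fx=3,fy=3,interpolation=2)
im=cv2.imread("pics/scene4.png")[60:260,220:460];b=cv2.resize(im,None,fx=3,fy=3,interpolation=2)
cv2.imwrite("pics/z9.png",a);cv2.imwrite("pics/z10.png",b)
E
```

```text
t 13.725 pos [0.4563 0.3151 0.3356] z [ 0.2574 -0.5348 -0.8049] y [0.9026 0.4306 0.0025] w 0.03235228853633894 F [ 0.3102  0.3344 -0.28  ] q [-1.0604  0.8965  0.5423  1.618   0.2661  0.8729 -0.4128]
grasp [0.4961 0.2324 0.2111]
```

View pics/z9.png

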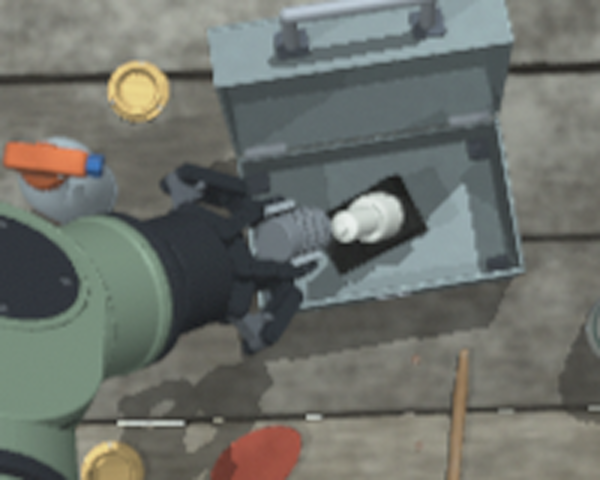

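View pics/z10.png

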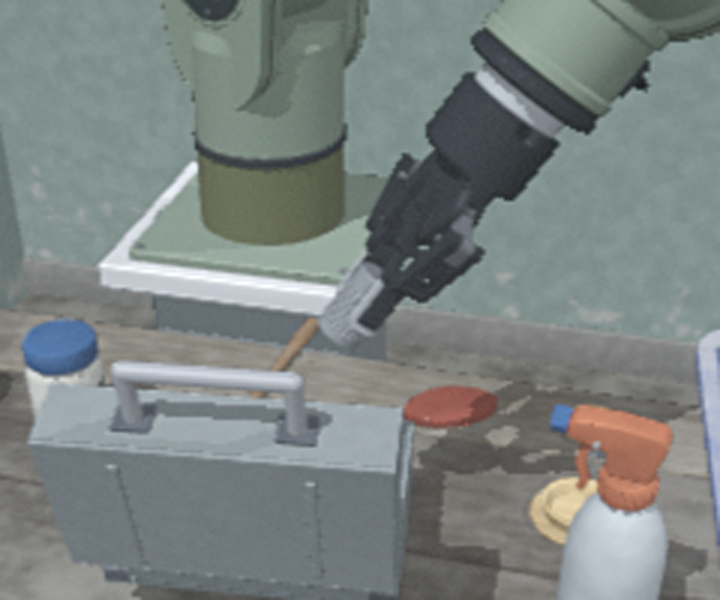

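```bash
python3 - <<'E'
from h import *
np.set_printoptions(precision=4,suppress=True)
H=np.array([.4412,.394])
for n in("top","scene"):
    D=np.load(f"pics/{n}2d.npy");c=cloud(n,D)
    m=(D>0)&(c[...,2]>.03)&(c[...,2]<.2)&(abs(c[...,0]-.55)<.09)&(abs(c[...,1]-.41)<.07)
    P=c[m]
    for lo,hi in((.03,.07),(.07,.12),(.12,.15),(.15,.2)):
        q=P[(P[:,2]>lo)&(P[:,2]<hi)]
        if len(q)<5:continue
        r=q[:,:2]-H;d=np.hypot(*r.T);i=np.argsort(d)[len(d)//50]
        print(n,lo,len(q),np.percentile(q,2,0),np.percentile(q,98,0),"near",d[i],np.degrees(np.arctan2(r[i,1],r[i,0])))
E
```

```text
top 0.03 85 [0.5313 0.3869 0.0318] [0.5745 0.4321 0.0689] near 0.09261867963163907 13.256603438586504
top 0.07 283 [0.5315 0.3883 0.0727] [0.5915 0.4453 0.1193] near 0.09294156435175366 7.531980055647585
top 0.12 85 [0.5456 0.4028 0.1208] [0.5798 0.4344 0.1495] near 0.10592126335594146 7.4530632462241755
top 0.15 316 [0.5498 0.3684 0.157 ] [0.5724 0.4374 0.188 ] near 0.10893157680442057 -3.4130701138871262
scene 0.03 482 [0.5707 0.3876 0.0306] [0.5979 0.4495 0.0693] near 0.13292667382540385 -2.576285770494112
scene 0.07 831 [0.5622 0.3886 0.0712] [0.5973 0.4485 0.1192] near 0.12256202380923645 -3.680779764559202
scene 0.12 326 [0.562  0.3879 0.1204] [0.5833 0.4356 0.1489] near 0.12091983819670515 -0.3536542797367495
scene 0.15 645 [0.5551 0.3694 0.1517] [0.5768 0.4356 0.1843] near 0.11470178770491335 6.786000573645419
```

Call:
{"fn": "drive_tool", "kwargs": {
  "rows": [
    [-0.6, -0.2, 1, 0, 4.7, 2.2, 0],
    [-0.6, -0.4, 2, 0, 9.4, 4.5, 0],
    [-0.6, -0.6, 3, 0, 14.1, 6.7, 0],
    [-0.6, -0.8, 4.5, 0, 18.8, 9, 0],
    [-0.6, -1.0, 6, 0, 23.5, 11.2, 0],
    [-0.6, -1.3, 7, 0, 28.2, 13.5, 0],
    [-0.6, -1.5, 7.9, -1, 32.9, 15.7, 0],
    [-0.6, -1.5, 7.9, -2, 32.9, 15.7, 0],
    [-0.6, -1.5, 7.9, -3, 32.9, 15.7, 0],
    [-0.6, -1.5, 7.9, -3, 32.9, 15.7, 0]
  ]
}}

```text
t: 15.08
tool_pos: [0.4409, 0.394, 0.3026]
tool_rot: [0.0, 0.533, 0.846, -0.001]
wrist_force: [-1.3, 0.9, -0.1]
grip_width: 0.0324
```

```bash
python3 st.py; python3 - <<'E'
from h import *
for n in("top","scene"):
    snap(n,"5")
im=cv2.imread("pics/top5.png")[100:260,200:400];a=cv2.resize(im,None,fx=3,fy=3,interpolation=2)
im=cv2.imread("pics/scene5.png")[120:320,330:530];b=cv2.resize(im,None,fx=3,fy=3,interpolation=2)
cv2.imwrite("pics/z11.png",a);cv2.imwrite("pics/z12.png",b)
E
```

```text
t 15.075 pos [0.4409 0.394  0.3026] z [-0.0007 -0.0025 -1.    ] y [ 0.9023  0.4311 -0.0017] w 0.03243512666474623 F [-1.2981  0.935  -0.1275] q [-0.8374  0.8658  0.1101  1.5423 -0.1222  0.7425 -0.2298]
grasp [0.4408 0.3936 0.1479]
```

View pics/z12.png

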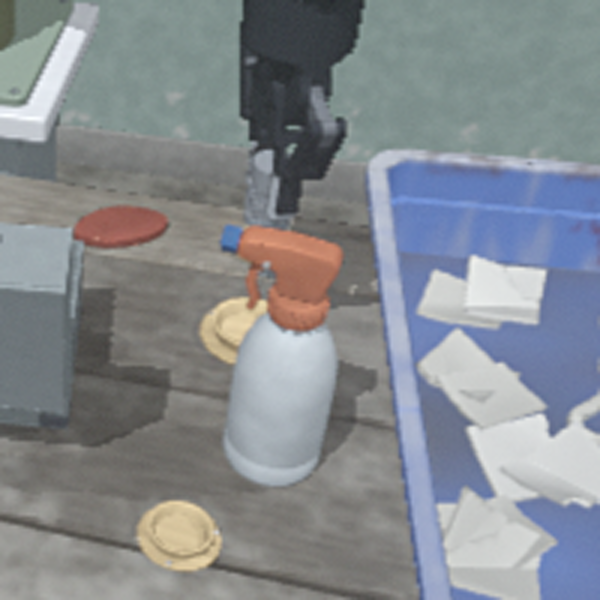

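Call:
{"fn": "drive_tool", "kwargs": {
  "rows": [
    [-0.6, 0, 0, 1, 0, 0, 8],
    [-0.6, 0, 0, 2, 0, 0, 16],
    [-0.6, 0, 0, 3, 0, 0, 24],
    [-0.6, 0, 0, 4, 0, 0, 32],
    [-0.6, 0, 0, 5, 0, 0, 40],
    [-0.6, 0, 0, 6, 0, 0, 48],
    [-0.6, 0, 0, 6, 0, 0, 56],
    [-0.6, 0, 0, 6, 0, 0, 64],
    [-0.6, 0, 0, 6, 0, 0, 64]
  ]
}}

```text
t: 16.3
tool_pos: [0.4413, 0.3939, 0.364]
tool_rot: [0.0, 0.005, 1.0, -0.0]
wrist_force: [-0.0, -0.3, -0.2]
grip_width: 0.032
```

```bash
python3 st.py; python3 - <<'E'
from h import *
for n in("top","scene"):
    snap(n,"6")
im=cv2.imread("pics/scene6.png")[100:250,360:480];b=cv2.resize(im,None,fx=5,fy=5,interpolation=2)
b=b[:600]
cv2.imwrite("pics/z13.png",b)
E
```

```text
t 16.3 pos [0.4413 0.3939 0.364 ] z [ 0.0005 -0.0001 -1.    ] y [ 0.0094  1.     -0.0001] w 0.03199817043706959 F [-0.0087 -0.3428 -0.172 ] q [-0.6775  0.7838 -0.2157  1.4733  0.1939  0.9052  0.6092]
grasp [0.4414 0.3939 0.2093]
```

View pics/z13.png

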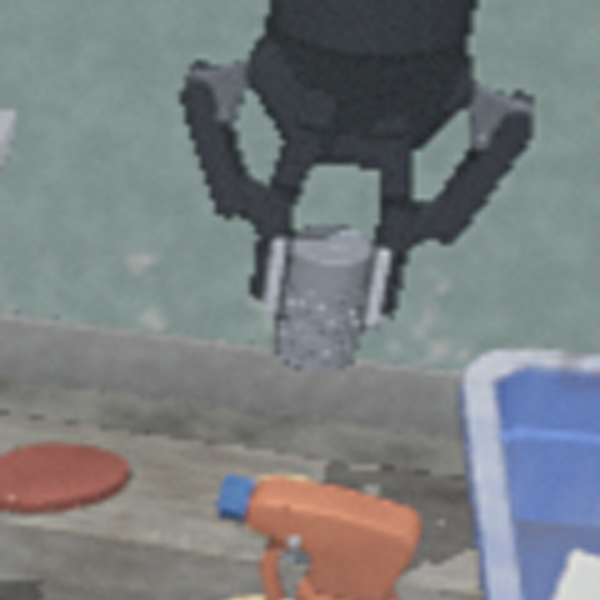

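The cap hangs clear between the pads at about (322,300). Next I'll fit its tilt and mouth height.

```bash
cat > fit2.py <<'E'
from h import *
from scipy.optimize import least_squares
np.set_printoptions(precision=4,suppress=True,linewidth=150)
D=np.load("pics/scene6d.npy");c=cloud("scene",D);im=cv2.imread("pics/scene6.png")
m=np.zeros(D.shape,bool);m[146:175,414:434]=1
m&=(D>0)&(abs(c[...,0]-.445)<.05)&(c[...,2]<.26)&(c[...,2]>.14)
P=c[m];print(len(P),P.min(0),P.max(0))
def res(p,P):
    T=p[:3];a=np.array([p[3],p[4],1]);a/=np.linalg.norm(a);q=P-T;h=q@a;r=np.linalg.norm(q-np.outer(h,a),axis=1)
    return np.maximum(r-.017,h)
s=None
for it in range(3):
    s=least_squares(res,[.441,.394,.225,0,0] if s is None else s.x,args=(P,),loss='soft_l1',f_scale=.003)
    P=P[abs(res(s.x,P))<.008]
print("top",s.x[:3],"tilt deg x,y",np.degrees(s.x[3:]),"rms",np.sqrt((s.fun**2).mean()),len(P))
a=np.r_[s.x[3:],1];a/=np.linalg.norm(a);M=s.x[:3]-.052*a;print("mouth",M)
print("proj",(proj("scene",np.array([s.x[:3],M]))-[360,100])*5)
# lowest visible: bottom front edge
b=m&(c[...,2]<M[2]+.01);print("low z",np.sort(c[b][:,2])[:8])
E
python3 fit2.py
```

```text
518 [0.4277 0.3696 0.1717] [0.4611 0.4123 0.2319]
top [0.4419 0.3919 0.2242] tilt deg x,y [ 0.9703 -2.4041] rms 0.0019021692724263983 516
mouth [0.4411 0.394  0.1723]
proj [[326.0721 239.505 ]
 [313.8538 347.9778]]
low z [0.1717 0.1718 0.1723 0.1724 0.1729 0.173  0.173  0.1732]
```

Call:
{"fn": "drive_tool", "kwargs": {
  "rows": [
    [-0.6, 0, 0, -2, 0, 0, 0],
    [-0.6, 0, 0, -5, 0, 0, 0],
    [-0.6, 0, 0, -8, 0, 0, 0],
    [-0.6, 0, 0, -11, 0, 0, 0],
    [-0.6, 0, 0, -13, 0, 0, 0],
    [-0.6, 0, 0, -14.5, 0, 0, 0],
    [-0.6, 0, 0, -15.5, 0, 0, 0],
    [-0.6, 0, 0, -16.2, 0, 0, 0],
    [-0.6, 0, 0, -16.2, 0, 0, 0]
  ]
}}

```text
t: 17.52
tool_pos: [0.4412, 0.3941, 0.2016]
tool_rot: [-0.0, 0.004, 1.0, -0.0]
wrist_force: [-0.5, 0.3, 0.5]
grip_width: 0.0327
```

```bash
python3 st.py; python3 - <<'E'
from h import *
for n in("scene",):
    snap(n,"7")
im=cv2.imread("pics/scene7.png")[170:270,360:480];b=cv2.resize(im,None,fx=5,fy=5,interpolation=2)
cv2.imwrite("pics/z14.png",b)
E
```

```text
t 17.525 pos [0.4412 0.3941 0.2016] z [-0.0001 -0.0002 -1.    ] y [ 0.0088  1.     -0.0002] w 0.032747976368833344 F [-0.4577  0.2723  0.4789] q [-0.7052  1.0182 -0.1586  1.5877  0.2575  0.5565  0.553 ]
grasp [0.4412 0.394  0.0469]
```

View pics/z14.png

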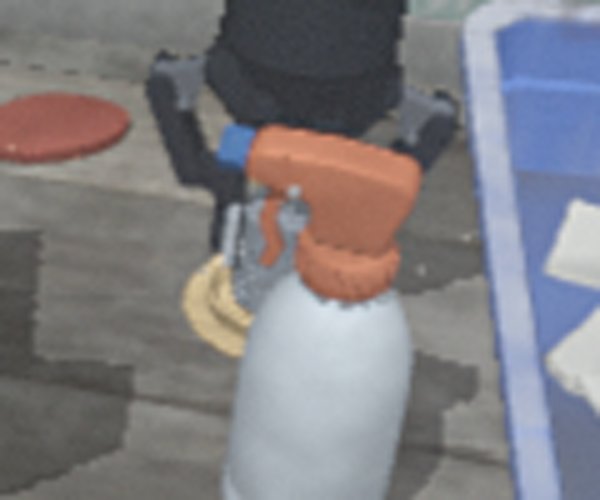

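The cap is in the holder's mouth and nothing is touching yet. Its mouth should be about 5–6 mm above the floor, so I'll lower in small steps and watch the force.

Call:
{"fn": "drive_tool", "kwargs": {
  "rows": [
    [-0.6, 0, 0, -0.2, 0, 0, 0],
    [-0.6, 0, 0, -0.35, 0, 0, 0],
    [-0.6, 0, 0, -0.35, 0, 0, 0]
  ]
}}

```text
t: 17.95
tool_pos: [0.4411, 0.394, 0.1982]
tool_rot: [-0.0, 0.004, 1.0, -0.0]
wrist_force: [-0.4, -0.8, -1.0]
grip_width: 0.0322
```

Call:
{"fn": "drive_tool", "kwargs": {
  "rows": [
    [-0.6, 0, 0, -0.1, 0, 0, 0],
    [-0.6, 0, 0, -0.1, 0, 0, 0]
  ]
}}

```text
t: 18.2
tool_pos: [0.4411, 0.394, 0.1971]
tool_rot: [-0.0, 0.004, 1.0, -0.0]
wrist_force: [0.4, -0.1, -0.4]
grip_width: 0.0325
```

Call:
{"fn": "drive_tool", "kwargs": {
  "rows": [
    [-0.6, 0, 0, -0.1, 0, 0, 0],
    [-0.6, 0, 0, -0.1, 0, 0, 0]
  ]
}}

```text
t: 18.45
tool_pos: [0.4411, 0.3941, 0.1961]
tool_rot: [-0.0, 0.004, 1.0, -0.0]
wrist_force: [0.5, 0.3, -0.4]
grip_width: 0.0322
```

Call:
{"fn": "drive_tool", "kwargs": {
  "rows": [
    [-0.6, 0, 0, -0.1, 0, 0, 0],
    [-0.6, 0, 0, -0.1, 0, 0, 0]
  ]
}}

```text
t: 18.7
tool_pos: [0.4411, 0.3941, 0.1951]
tool_rot: [-0.0, 0.004, 1.0, -0.0]
wrist_force: [0.2, -0.4, -0.3]
grip_width: 0.0324
```

Call:
{"fn": "drive_tool", "kwargs": {
  "rows": [
    [-0.6, 0, 0, -0.1, 0, 0, 0],
    [-0.6, 0, 0, -0.1, 0, 0, 0]
  ]
}}

```text
t: 18.95
tool_pos: [0.4412, 0.3941, 0.1948]
tool_rot: [0.0, 0.004, 1.0, 0.0]
wrist_force: [-2.0, -1.5, 12.7]
grip_width: 0.0324
```

Call:
{"fn": "drive_tool", "kwargs": {
  "rows": [
    [-0.6, 0, 0, -0.1, 0, 0, 0],
    [-0.6, 0, 0, -0.1, 0, 0, 0]
  ]
}}

```text
t: 19.2
tool_pos: [0.4413, 0.3941, 0.1945]
tool_rot: [0.0, 0.004, 1.0, 0.0]
wrist_force: [-4.8, -4.1, 24.9]
grip_width: 0.0325
```

Contact (25 N). I'll ease off, then release and rise straight up.

Call:
{"fn": "drive_tool", "kwargs": {
  "rows": [
    [-0.6, 0, 0, 0.1, 0, 0, 0],
    [-0.6, 0, 0, 0.17, 0, 0, 0],
    [-0.6, 0, 0, 0.17, 0, 0, 0]
  ]
}}

```text
t: 19.58
tool_pos: [0.4411, 0.394, 0.1948]
tool_rot: [-0.0, 0.004, 1.0, -0.0]
wrist_force: [-0.5, -0.3, -0.0]
grip_width: 0.0323
```

Call:
{"fn": "drive_tool", "kwargs": {
  "rows": [
    [-0.2, 0, 0, 0, 0, 0, 0],
    [-0.1, 0, 0, 0, 0, 0, 0],
    [0, 0, 0, 0, 0, 0, 0],
    [0.15, 0, 0, 0, 0, 0, 0],
    [0.3, 0, 0, 0, 0, 0, 0],
    [0.3, 0, 0, 1.5, 0, 0, 0],
    [0.3, 0, 0, 4, 0, 0, 0],
    [0.3, 0, 0, 8, 0, 0, 0],
    [0.3, 0, 0, 13, 0, 0, 0],
    [0.3, 0, 0, 19, 0, 0, 0],
    [0.3, -6, 3, 22, 0, 0, 0],
    [0.3, -12, 7, 22, 0, 0, 0]
  ]
}}

```text
t: 21.08
tool_pos: [0.3366, 0.4534, 0.4167]
tool_rot: [0.001, 0.005, 1.0, 0.002]
wrist_force: [-0.1, 1.9, -0.5]
grip_width: 0.0556
```

Call:
{"fn": "drive_tool", "kwargs": {
  "rows": [
    [0.3, -4, 5, 0, 0, 0, 0],
    [0.3, -6, 10, 0, 0, 0, 0],
    [0.3, -8, 14, 0, 0, 0, 0],
    [0.3, -8, 14, 0, 0, 0, 0]
  ]
}}

```text
t: 21.58
tool_pos: [0.255, 0.5952, 0.414]
tool_rot: [-0.001, 0.002, 1.0, 0.0]
wrist_force: [-0.2, 0.4, -1.0]
grip_width: 0.0555
```

```bash
python3 st.py; python3 - <<'E'
from h import *
np.set_printoptions(precision=4,suppress=True)
for n in("scene","top"): snap(n,"8")
im=cv2.imread("pics/scene8.png")[110:310,230:480];b=cv2.resize(im,None,fx=3,fy=3,interpolation=2);cv2.imwrite("pics/z15.png",b)
im=cv2.imread("pics/top8.png")[80:270,190:440];b=cv2.resize(im,None,fx=3,fy=3,interpolation=2);cv2.imwrite("pics/z16.png",b)
for t in "28":
  D=np.load(f"pics/top{t}d.npy");c=cloud("top",D)
  g=(D>0)
  m=g&(np.hypot(c[...,0]-.4412,c[...,1]-.394)<.035)&(c[...,2]>.03)&(c[...,2]<.2);P=c[m]
  if len(P):
    d=P[P[:,2]>.045];print("cap",len(P),d.mean(0),cv2.minEnclosingCircle((d[:,:2]*1000).astype('float32')),np.percentile(d[:,2],[5,50,95]), "plane",np.linalg.lstsq(np.c_[d[:,:2]-d[:,:2].mean(0),np.ones(len(d))],d[:,2],rcond=None)[0])
  m=g&(np.hypot(c[...,0]-.4335,c[...,1]+.045)<.05)&(c[...,2]>.085)&(c[...,2]<.1);print("jar",c[m].mean(0),m.sum())
  m=g&(np.hypot(c[...,0]-.56,c[...,1]-.41)<.06)&(c[...,2]>.07)&(c[...,2]<.2);print("spray",c[m].mean(0),m.sum())
E
```

```text
t 21.575 pos [0.255  0.5952 0.414 ] z [-0.0015  0.0007 -1.    ] y [0.0046 1.     0.0007] w 0.05549939958095065 F [-0.157   0.3968 -0.9532] q [-1.1367  0.8247 -0.19    1.1629  0.1497  1.1669  0.2405]
grasp [0.2548 0.5953 0.2593]
jar [ 0.4298 -0.0497  0.0926] 533
spray [0.555  0.4082 0.1435] 682
cap 169 [0.4402 0.3933 0.0562] ((440.4998779296875, 394.3427429199219), 16.885581970214844) [0.0524 0.0565 0.0598] plane [0.0004 0.0746 0.0562]
jar [ 0.4299 -0.0499  0.0927] 531
spray [0.5551 0.4082 0.1437] 683
```

View pics/z15.png

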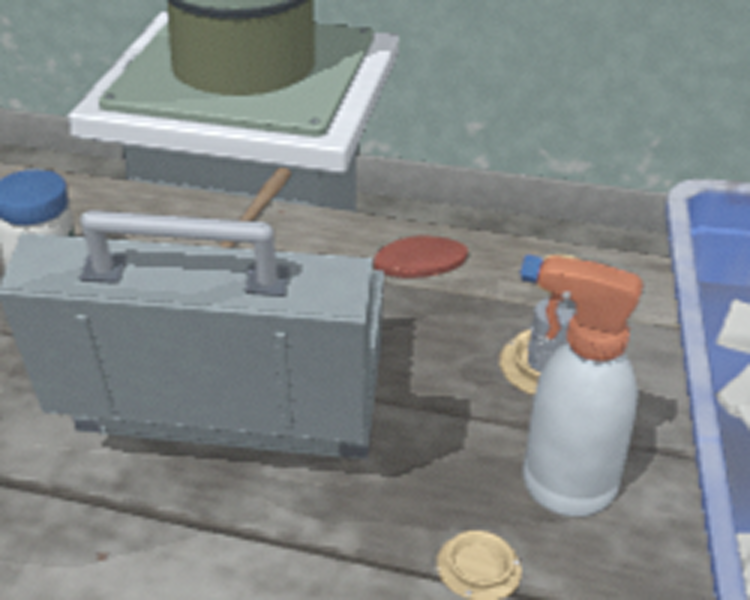

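View pics/z16.png

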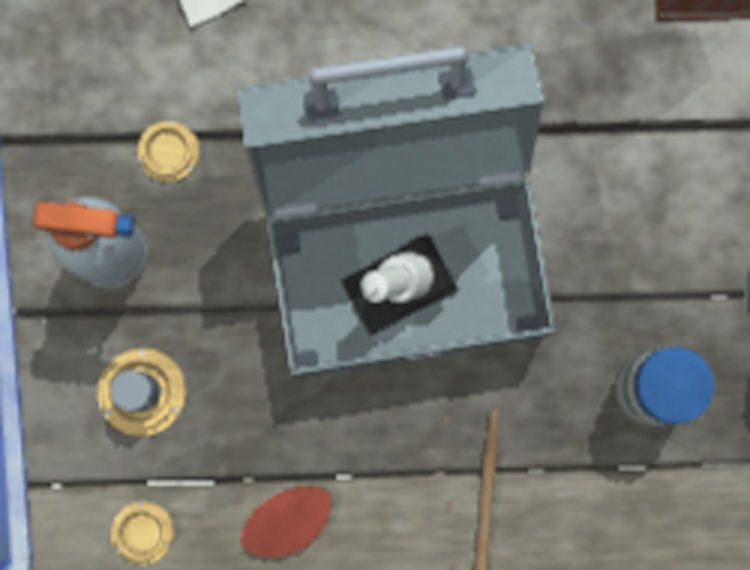

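```bash
python3 - <<'E'
from h import *
np.set_printoptions(precision=4,suppress=True)
D=np.load("pics/top8d.npy");c=cloud("top",D)
d=c[(D>0)&(np.hypot(c[...,0]-.4405,c[...,1]-.3943)<.013)&(c[...,2]>.045)&(c[...,2]<.07)]
print(len(d),np.degrees(np.linalg.lstsq(np.c_[d[:,:2]-d[:,:2].mean(0),np.ones(len(d))],d[:,2],rcond=None)[0][:2]),d[:,2].std())
a=np.radians(7.5);L=(c[...,:2]-[.527,.160])@np.array([[np.cos(a),-np.sin(a)],[np.sin(a),np.cos(a)]])
m=(D>0)&(c[...,2]>.225)&(c[...,2]<.27)&(abs(L[...,1])<.06)
x=L[m][:,0]-.065; z=c[m][:,2]-.075
print("bar rel hinge",np.median(x),np.median(z),"expect .063,.162(+.006)")
E
```

```text
88 [0.3458 0.7686] 0.0017870097889095963
bar rel hinge 0.059478495571146664 0.16708452780047423 expect .063,.162(+.006)
```

```bash
python3 - <<'E'
from h import *
print(robot.job_done(), robot.observe()["t"])
E
```

```text
the job is handed in; nothing more can be done
the job is handed in; nothing more can be done
```

The job is done and handed in at about 22 s. I swung the lid open by its handle to about 1.78 rad and let go there. Then I drew the cap off along the bottle's axis, turned it upright, and set it mouth down in the largest holder. The gripper then opened and backed well away.

**Final checks:**
- **Cap:** its top is 56 mm above the worktop, which is the 4 mm holder floor plus the 52 mm cap. It is within about 1 mm of the holder's centre and tilted less than 1°. A first plane fit gave about 4°, but it included points off the cap's rim, so I went with the fit to the inner disc.
- **Lid:** the handle bar measures about 1.78 rad open. That matches the 1.8 rad stop within the camera error, but I couldn't confirm from the pictures that it touches the stop.
- **Slip jar and spray bottle:** both are where they were before the cap was moved, to within 0.2 mm.
- **Force:** the highest wrist force reading was about 25 N, while setting the cap down. I eased that off before letting go.

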